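# Swap the battery pack from the charger to the fabric shaver

## Task

Take the blue battery pack off its charger and fit it to the fabric shaver: press the charger's red release button so that the pack springs forward, slide it off that rail, then slide it onto the shaver's rail until the spring catch clicks and holds it there by itself. Be gentle: do not wrench the pack, ram it against the end stop or squash the button, and leave the other things where they stand.

Things in the scene. Friction and masses are not known exactly. Their poses are not given: they have to be found in the camera images.
- charger: Battery charger fixed to the worktop: flat grey block 172 x 78 mm, black rail on its 22 mm high deck. Origin at its underside, below the centre of the seated pack; z up; x along the rail from open mouth (nearer the robot) to end stop. Pressing the red button about 6 mm frees the pack; a spring pushes it some 22 mm to -x, past the catch, where it stays. Over 45 N between pack and charger counts as wrenching.
- charger_button (a point): Centre of the top of the charger's red release button, a 26 mm square pad beside the rail (charger x = 5, y = -62, z = 24 mm), pressed straight down. Sprung: 1.5 N plus 0.25 N per mm, and some 1 N more until the catch lets go; travel 12 mm, a good press is 8 to 9 mm; over 35 N squashes it. The side of the seated pack is 29 mm from the pad.
- charger_catch (a joint): How far the charger's red button and catch are pressed down, in m: 0 up, 0.012 fully down.
- charger_entry (a point): Point on the charger's bare deck, on the rail's axis, 58 mm before the seat (charger x = -58 mm, z = 22 mm); axes as the charger's. With its centre here or farther out, the pack is free of the rail's lips and can be lifted straight up. The deck ends 39 mm farther out.
- shaver: Fabric shaver in a stand fixed to the worktop: white body 180 x 74 mm, round steel-meshed head at the far end, grey rail on its 42 mm high deck. Origin at the underside, below the nominal seat of the pack; z up; x along the rail from open mouth (nearer the robot) to end stop. Stop, catch and red button are one block, set 8 mm nearer to 8 mm farther than nominal; this pose does not show it.
- shaver_entry (a point): Point on the shaver's bare deck, on the rail's axis, 58 mm before the nominal seat (shaver x = -58 mm, z = 42 mm); axes as the shaver's. Lay the pack down with its centre here, then slide it to +x. Both rails: flared guides from shaver x = -43 mm, lips from -12 to +32 mm, lip underside 9.5 and top 14 mm above the deck, 28 mm from axis to side wall.
- shaver_seat (a point): Nominal seat of the pack, on the deck (shaver x = 0, z = 42 mm). The pack clicks in 9 mm before to 8 mm past it: feel for it. Sliding takes 1 N, then 5 to 12 N against catch and spring in the last 22 mm; the hard stop comes 3 mm after the click. A push that meets 17 to 22 N has seated it; over 40 N of contact in the rail (a push of some 26 N) is ramming. Let go too early, it springs back 20 mm.
- pack_mid (a point): Centre of the battery pack, 26 mm above its underside. Pack: 60 mm long (x), 52 mm high, 0.16 kg; a blue block 40 mm wide (y) from 7 mm up, on black runners 52 mm wide and 7 mm high. Axes as those of the dock it sits in; the +x end enters a rail first. Grip it across the 40 mm width, fingertips at least 16 mm above its underside to clear the lips.
- thread_spool_6: Bystander: small upright spool of purple thread, 25 x 25 x 43 mm; origin at the centre of its underside. Leave it alone.
- stain_dropper: Bystander: upright brown dropper bottle with a black bulb, 33 x 34 x 102 mm; origin at the centre of its underside. Leave it alone.
- tape_measure: Bystander: yellow tape measure case, 64 x 56 x 53 mm; origin at the centre of its underside. Leave it alone.
- soap_bar: Bystander: pale bar of soap, 80 x 98 x 30 mm; origin at the centre of its underside. Leave it alone.
There are look-alikes about, which are no part of the job. Of the things like the part that bears pack_mid, leave any that is green; of the rest the larger one is meant.

How it is judged:
On the way, in this order (a step that is already met when the one before it is completed fails the run):
1. the charger's catch is pressed and the pack has sprung forward in the rail (value of joint charger_catch above 0.005 m and x of pack_mid in the frame of charger below -0.008 m), for 0.05 s.
2. the pack is off the charger, more than 120 mm from its seat (horizontal distance between pack_mid and charger above 0.12 m), for 0.1 s.
At the end, for the whole second after the job is handed in: The pack is clicked home in the shaver's rail and at rest: centre within -11.5 to +12.5 mm of the nominal seat along the rail, within 4 mm of its axis, 64 to 72 mm high, in line within 0.08 rad (unclicked it is pushed back farther); the charger's button is up (x of pack_mid in the frame of shaver between -0.0115 and 0.0125 m and y of pack_mid in the frame of shaver between -0.004 and 0.004 m and z of pack_mid in the frame of shaver between 0.064 and 0.072 m and angle between the x axis of pack_mid and the x axis of shaver, either way round below 0.08 rad and linear speed of pack below 0.01 m/s and value of joint charger_catch below 0.002 m); the robot touches nothing.
It fails at once if the pack is wrenched in the charger's rail (over 45 N) (contact force between pack and charger above 45 N).
It fails at once if the pack is rammed into the shaver's rail (over 40 N) (contact force between pack and shaver above 40 N and x of pack_mid in the frame of shaver above -0.035 m).
It fails at once if the charger's button is squashed (over 35 N) (contact force between anything else and charger_catch above 35 N).
It fails at once if the thread spool, dropper bottle, tape measure or soap bar is moved by more than 20 mm (distance of any of thread_spool_6, stain_dropper, tape_measure, soap_bar from where it was at the start of the episode above 0.02 m).
It also fails if it takes over 54 s, if anything falls off the work surface, if the arm or the gripper's body presses on something with over 40 N, if the wrist force passes 120 N, or if a joint passes its speed limit or range.

## Robot

A 7-joint arm with a two-finger parallel gripper is mounted at the origin on a cart in front of the work surface, level with it; the furniture and walls round the work are solid. World frame = base frame: x ahead of the robot, y to its left, z up, the work surface at z = 0. Lengths are in m, angles in rad, forces in N, time in s.
With the tool pointing down it reaches from about 0.425 to 0.925 m from the base axis. Payload 6.8 kg.
Tool frame: the origin (TCP) lies on the centre line of the jaws, within the pads' length; the fingertips stand 19 mm ahead of it and the grasp point (between the pads) is the TCP (tcp_to_tips is the distance from the TCP to the fingertips, in m); x points along the fingers, y is the direction in which the jaws open and shut, and the axes are right-handed (so a half turn about x gives the same grasp; the last joint's range is limited). The gripper opens to 85 mm and grips with 20 to 120 N. Pads are 22 mm wide; open, the fingers measure 114 mm over their backs; the gripper's body (76 mm by 85 mm) begins 54 mm behind the grasp point. The pads swing forward as they close: fully open they stand 13 mm farther back than shut.
Start: joints at [0.997, 0.477, 0.022, 1.555, -0.011, 1.109, -0.083], TCP at [0.303, -0.603, 0.25] pointing down, gripper open.
Joint ranges: [-2.96, 2.96], [-0.34, 2.1], [-1.41, 1.46], [0.24, 2.44], [-1.37, 4.51], [0.17, 1.92], [-2.96, 2.96]. Speed limits (rad/s): [2.39, 2.39, 3.14, 3.14, 3.14, 3.14, 3.14].

## Interface

Orientations are given as a unit quaternion [w, x, y, z].
In Python, from station import get_obs, read_camera, hand_in, spot_in, cut_out, tcp_to_tips gives the robot as it stands.
- The arm moves only by the shell command python3 -m jog 'ROWS' [FORCE]. ROWS is JSON, a list of rows, each an object of numbers: "gripper": the closure, from 0 (fully open) to 1 (shut); "dx", "dy", "dz": the shift along the world's x, y, z in m; "rx", "ry", "rz": the turn, a rotation vector about the world's x, y, z in degrees. In form: [{"gripper": .., "dx": .., "dy": .., "dz": .., "rx": .., "ry": .., "rz": ..}, ...]. A call has 1 to 10 rows; each row is the pose to reach, as a shift and turn from the pose commanded when the call began; what a row does not reach only later rows make up. A row lasts 1/10 s, in which the tool goes at most 50 mm and 8.59 degrees, less where a joint would pass 70% of its speed; a pose out of reach is approached as far as the arm can. A call with a gripper value outside its range is refused whole. The fingers move at their own pace and stop on an object; FORCE is the grip in N (left out, the last holds). Time passes only in rows, so rows that repeat a pose let the fingers close. It gives the time, the measured TCP pose, the force and the opening at its end, in the units of the state.
- get_obs(): the state, without advancing time (a new reading comes with each control period).
- read_camera(name): name is "side" or "top" or "wrist"; returns a dict with "pixels" (384x512x3 uint8, blue, green, red), "range_z" (384x512 float32, m along the optical axis (not along the pixel's ray), 0 where there is no reading), "camera_matrix" (3x3 intrinsics, pixels), "D" ([k1, k2, p1, p2, k3] as OpenCV has them; the pictures are not rectified), "cam_to_world" (4x4, takes a point from camera to world coordinates). Camera axes: x right, y down, z forward; pixel columns grow to the right and rows downward; lengths in m; the calibration is good to about 2 mm. A picture is of the moment at which its call begins.
- hand_in(): hands the job in, once; it reports no verdict.
Trained networks look in the newest picture that a camera, given by its name, has taken for a name from the list of things; names that differ only in an ending like _2 or _b are one class to them, and where a whole thing is asked for, a point or a joint stands for the part that bears it (a point fixed in the world has none). Each returns a list of dicts, best first, with "conf" (0 to 1); they miss things now and then, are a little off and sometimes report something else, mostly with a low value. They report only what shows in the picture. A call takes as long as a camera call. They do not tell look-alikes from the thing itself.
- spot_in(camera, label): "box" ([centre column, centre row, width, height] in pixels, round what is visible of it).
- cut_out(camera, label): "mask" (384x512 bool, what is visible of it) and "box" ([centre column, centre row, width, height] in pixels, round what is visible of it).
The state is a dict: "t": time; "q": joint angles; "joint_vel": joint speeds; "joint_torque": joint torques, N m; "eef_pos": TCP position; "tool_rot": TCP orientation; "contact_force": force on the tool from outside, world axes, zero at the start; "torque": the same for the moment, N m; "gripper_width": opening from 0.0 (shut) to 1.0 (fully open).
Only numpy, scipy, OpenCV 4.12 (cv2) and the standard library are available. Lean on these libraries where they do the work, as an engineer would, in place of code of your own. Each camera call takes 0.05 s, during which the arm holds its last target. There are 200 camera calls.

## Working session

There is one attempt and no reset: what is moved stays moved. The work goes in short steps, Python scripts to look and compute and a shell command to move; the robot and the scene stay as the last step left them, time stands still between calls to the robot, and variables do not carry over. Pictures are saved under pics/ and viewed, about 8 in all and at most 12, crops included, and the job is handed in when it is done.

```bash
mkdir -p pics; ls
cat > h.py <<'E'
import numpy as np, cv2, json
from station import *
def cloud(c):
    K=c["camera_matrix"];D=np.array(c["D"],float);z=c["range_z"];h,w=z.shape
    u,v=np.meshgrid(np.arange(w),np.arange(h))
    n=cv2.undistortPointsIter(np.stack([u,v],-1).reshape(-1,1,2).astype(np.float64),K,D,None,None,(3,50,1e-9)).reshape(h,w,2) if False else cv2.undistortPoints(np.stack([u,v],-1).reshape(-1,1,2).astype(np.float64),np.array(K,float),D).reshape(h,w,2)
    P=np.dstack([n[...,0]*z,n[...,1]*z,z,np.ones_like(z)])
    W=P@np.array(c["cam_to_world"]).T
    W[z<=0]=np.nan
    return W[...,:3]
E
python3 - <<'E'
from h import *
o=get_obs();print({k:np.round(o[k],3).tolist() for k in o}, tcp_to_tips)
ims=[]
for cam in("top","side"):
    c=read_camera(cam);W=cloud(c);np.savez(f"{cam}.npz",W=W,p=c["pixels"])
    im=c["pixels"].copy()
    for l in["charger","charger_button","shaver","pack_mid","thread_spool_6","stain_dropper","tape_measure","soap_bar"]:
        for r in cut_out(cam,l)[:3]:
            m=r["mask"];p=W[m];p=p[~np.isnan(p[:,0])]
            if len(p)==0: continue
            print(cam,l,round(r["conf"],2),np.round(r["box"]).tolist(),np.round(np.median(p,0),3).tolist(),np.round(np.percentile(p,2,0),3).tolist(),np.round(np.percentile(p,98,0),3).tolist(),p.shape[0])
    cv2.imwrite(f"pics/{cam}0.png",im)
E
```

```text
pics
{'t': 0.0, 'q': [0.997, 0.478, 0.022, 1.556, -0.012, 1.109, -0.083], 'joint_vel': [0.001, 0.0, -0.0, 0.001, -0.002, 0.001, -0.001], 'joint_torque': [0.0, -59.645, 1.608, -28.12, 0.013, 0.009, 0.0], 'eef_pos': [0.303, -0.603, 0.249], 'tool_rot': [-0.163, -0.688, -0.164, 0.688], 'contact_force': [-0.044, -0.228, -0.627], 'torque': [0.029, 0.03, 0.032], 'gripper_width': 0.997} 0.019
top charger 0.96 [192.0, 182.0, 44.0, 68.0] [0.567, -0.043, 0.022] [0.494, -0.098, 0.003] [0.657, 0.006, 0.059] 1644
top charger_button 0.68 [208.0, 177.0, 13.0, 12.0] [0.597, -0.089, 0.023] [0.584, -0.105, 0.009] [0.609, -0.07, 0.028] 117
top shaver 0.75 [284.0, 176.0, 47.0, 82.0] [0.587, -0.277, 0.043] [0.493, -0.34, 0.003] [0.69, -0.233, 0.078] 2759
top pack_mid 0.98 [185.0, 246.0, 30.0, 29.0] [0.415, -0.031, 0.051] [0.383, -0.06, 0.002] [0.446, 0.001, 0.056] 484
top pack_mid 0.8 [144.0, 175.0, 24.0, 25.0] [0.602, 0.074, 0.037] [0.581, 0.053, -0.0] [0.624, 0.097, 0.045] 280
top pack_mid 0.79 [184.0, 178.0, 22.0, 27.0] [0.583, -0.035, 0.073] [0.558, -0.056, 0.025] [0.617, -0.008, 0.078] 491
top thread
[... 1072 characters left out ...]
2.0, 255.0, 34.0, 44.0] [0.416, -0.011, 0.038] [0.382, -0.054, -0.001] [0.449, 0.012, 0.053] 943
side thread_spool_6 0.62 [300.0, 208.0, 12.0, 18.0] [0.426, -0.164, 0.03] [0.415, -0.18, 0.003] [0.436, -0.16, 0.043] 148
side stain_dropper 0.95 [196.0, 196.0, 18.0, 34.0] [0.688, -0.148, 0.046] [0.675, -0.248, -0.002] [0.73, -0.141, 0.096] 389
side tape_measure 0.94 [308.0, 304.0, 36.0, 31.0] [0.402, 0.108, 0.042] [0.376, 0.081, 0.003] [0.43, 0.122, 0.053] 694
side tape_measure 0.71 [199.0, 197.0, 13.0, 34.0] [0.688, -0.148, 0.047] [0.675, -0.258, -0.001] [0.731, -0.14, 0.096] 385
side soap_bar 0.61 [319.0, 157.0, 24.0, 24.0] [0.385, -0.4, 0.028] [0.358, -0.458, 0.005] [0.41, -0.376, 0.031] 395
```

Run:
```python
import cv2,numpy as np
a=cv2.imread("pics/top0.png")[110:290,110:380];b=cv2.imread("pics/side0.png")[130:340,150:360]
a=cv2.resize(a,None,fx=2.9,fy=2.9,interpolation=3);cv2.imwrite("pics/topc.png",a)
# orientations via deck/pack tops
d=np.load("top.npz");W=d["W"];p=d["p"]
def rect(name,c,r,z0,z1):
    m=(abs(W[...,0]-c[0])<r[0])&(abs(W[...,1]-c[1])<r[1])&(W[...,2]>z0)&(W[...,2]<z1)
    q=W[m][:,:2].astype(np.float32);R=cv2.minAreaRect(q*1000);print(name,len(q),R)
rect("packtop",(.586,-.033),(.05,.04),.066,.084)
rect("charger",(.575,-.04),(.11,.075),.012,.09)
rect("chdeck",(.575,-.04),(.11,.075),.016,.028)
rect("shaver",(.59,-.28),(.13,.09),.03,.09)
rect("shdeck",(.59,-.28),(.13,.09),.036,.048)
```

```text
packtop 373 ((588.1961669921875, -31.279048919677734), (59.534461975097656, 40.916744232177734), 2.1238961219787598)
charger 2114 ((588.6272583007812, -48.40046691894531), (192.44435119628906, 114.64678192138672), 1.6187483072280884)
chdeck 1143 ((578.3157958984375, -48.927608489990234), (171.399658203125, 114.1110610961914), 2.0196187496185303)
shaver 2378 ((591.82861328125, -294.1400146484375), (113.78412628173828, 208.61837768554688), 87.08047485351562)
shdeck 1464 ((588.6740112304688, -294.07574462890625), (113.65560150146484, 199.25537109375), 87.21358489990234)
```

View pics/topc.png

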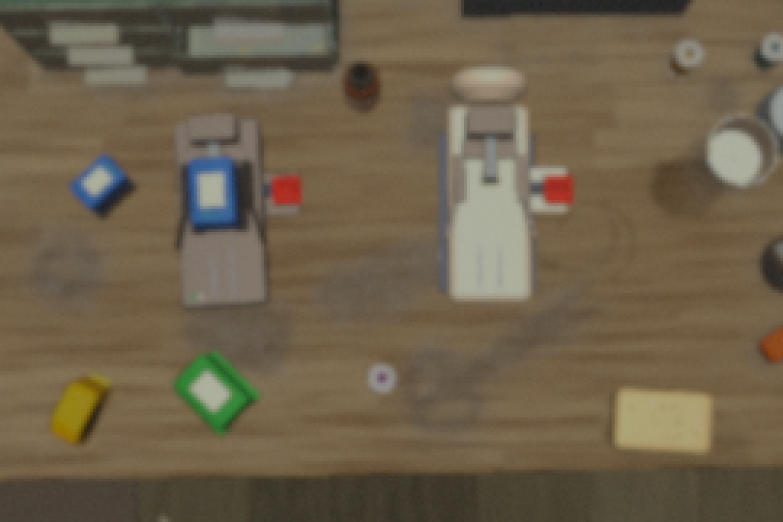

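```bash
python3 - <<'E'
from h import *
from scipy.spatial.transform import Rotation as R
o=get_obs();q=np.roll(o["tool_rot"],-1);print(R.from_quat(q).as_matrix().round(3))
E
python3 -m jog '[{"gripper":0,"dx":0.04,"dy":0.04},{"gripper":0,"dx":0.08,"dy":0.08},{"gripper":0,"dx":0.12,"dy":0.12},{"gripper":0,"dx":0.15,"dy":0.16},{"gripper":0,"dx":0.18,"dy":0.20},{"gripper":0,"dx":0.20,"dy":0.24},{"gripper":0,"dx":0.22,"dy":0.28},{"gripper":0,"dx":0.24,"dy":0.32},{"gripper":0,"dx":0.24,"dy":0.32},{"gripper":0,"dx":0.24,"dy":0.32}]'
```

```text
[[-0.     0.449 -0.893]
 [-0.    -0.893 -0.449]
 [-1.     0.     0.   ]]$[0]: bad value
```

```bash
python3 -m jog '[{"gripper":0.0,"dx":0.04,"dy":0.04,"dz":0.0,"rx":0.0,"ry":0.0,"rz":-5.0},{"gripper":0.0,"dx":0.08,"dy":0.08,"dz":0.0,"rx":0.0,"ry":0.0,"rz":-10.0},{"gripper":0.0,"dx":0.12,"dy":0.12,"dz":0.0,"rx":0.0,"ry":0.0,"rz":-15.0},{"gripper":0.0,"dx":0.15,"dy":0.16,"dz":0.0,"rx":0.0,"ry":0.0,"rz":-20.0},{"gripper":0.0,"dx":0.18,"dy":0.2,"dz":0.0,"rx":0.0,"ry":0.0,"rz":-25.0},{"gripper":0.0,"dx":0.2,"dy":0.24,"dz":0.0,"rx":0.0,"ry":0.0,"rz":-26.7},{"gripper":0.0,"dx":0.22,"dy":0.28,"dz":0.0,"rx":0.0,"ry":0.0,"rz":-26.7},{"gripper":0.0,"dx":0.22,"dy":0.31,"dz":0.0,"rx":0.0,"ry":0.0,"rz":-26.7},{"gripper":0.0,"dx":0.22,"dy":0.31,"dz":0.0,"rx":0.0,"ry":0.0,"rz":-26.7},{"gripper":0.0,"dx":0.22,"dy":0.31,"dz":0.0,"rx":0.0,"ry":0.0,"rz":-26.7}]'
```

```text
t: 1.9
eef_pos: [0.5235, -0.2923, 0.2505]
tool_rot: [0.001, 0.707, 0.001, -0.707]
contact_force: [0.1, -0.7, -0.1]
gripper_width: 1.002
```

```bash
cat >> h.py <<'E'
def wrist(name):
    c=read_camera("wrist");W=cloud(c);np.savez(f"{name}.npz",W=W,p=c["pixels"]);cv2.imwrite(f"pics/{name}.png",c["pixels"]);return c,W
def line(W,u0,u1,v0,v1):pass
E
python3 - <<'E'
from h import *
c,W=wrist("w1")
print(np.array(c["cam_to_world"]).round(3))
m=(W[...,2]>.036)&(W[...,2]<.048)
q=W[m][:,:3];print(len(q),np.percentile(q,[1,99],0).round(3), np.median(q,0))
E
```

```text
[[ 0.002 -0.956 -0.293  0.597]
 [-1.    -0.002 -0.002 -0.292]
 [ 0.001  0.293 -0.956  0.375]
 [ 0.     0.     0.     1.   ]]
11710 [[ 0.419 -0.572  0.036]
 [ 0.706 -0.031  0.047]] [ 0.58995813 -0.28405326  0.04242283]
```

View pics/w1.png

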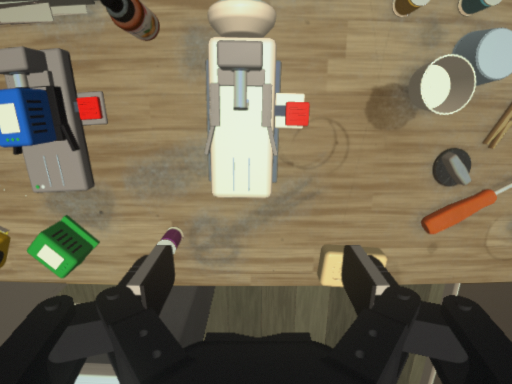

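Run:
```python
from h import *
W=np.load("w1.npz")["W"]
def axis(lo,hi,x0,x1,y0,y1,n,tag):
    L=[]
    for a in np.linspace(x0,x1,n+1)[:-1]:
        b=a+(x1-x0)/n
        m=(W[...,0]>a)&(W[...,0]<b)&(W[...,1]>y0)&(W[...,1]<y1)&(W[...,2]>lo)&(W[...,2]<hi)
        y=W[m][:,1]
        if len(y)<5: continue
        L.append([(a+b)/2,y.min(),y.max(),(y.min()+y.max())/2,len(y)])
    L=np.array(L);print(tag);print(L.round(4));print(np.polyfit(L[:,0],L[:,3],1))
axis(.037,.047,.49,.57,-.325,-.23,8,"shaver deck")
axis(.05,.062,.56,.66,-.34,-.22,10,"shaver lips")
axis(.017,.027,.49,.56,-.1,.03,7,"charger deck")
for (n,lo,hi,ya,yb,f) in [("sh",.037,.047,-.31,-.25,0),("ch",.017,.027,-.07,0,0)]:
    m=(W[...,1]>ya)&(W[...,1]<yb)&(W[...,2]>lo)&(W[...,2]<hi)&(W[...,0]>.45)
    print(n,np.percentile(W[m][:,0],[0,1,2,5,50]).round(4),np.median(W[m][:,2]))
p=np.load("w1.npz")["p"].astype(int)
red=(p[...,2]>150)&(p[...,1]<70)&(p[...,0]<70)
for a,b in((-.2,0),(-.4,-.2)):
    m=red&(W[...,1]>a)&(W[...,1]<b)&(W[...,0]>.5);q=W[m];q=q[q[:,2]>np.median(q[:,2])-.003]
    R=cv2.minAreaRect((q[:,:2]*1000).astype(np.float32));print("btn",R,np.median(q,0).round(4))
```

```text
shaver deck
[[ 4.950e-01 -3.080e-01 -2.375e-01 -2.727e-01  3.470e+02]
 [ 5.050e-01 -3.091e-01 -2.363e-01 -2.727e-01  4.810e+02]
 [ 5.150e-01 -3.090e-01 -2.367e-01 -2.728e-01  4.830e+02]
 [ 5.250e-01 -3.088e-01 -2.372e-01 -2.730e-01  4.960e+02]
 [ 5.350e-01 -3.097e-01 -2.378e-01 -2.738e-01  5.350e+02]
 [ 5.450e-01 -3.097e-01 -2.370e-01 -2.733e-01  5.340e+02]
 [ 5.550e-01 -3.083e-01 -2.373e-01 -2.728e-01  5.030e+02]
 [ 5.650e-01 -3.058e-01 -2.406e-01 -2.732e-01  5.070e+02]]
[-0.00698937 -0.26934122]
shaver lips
[[ 5.650e-01 -3.108e-01 -2.367e-01 -2.738e-01  7.700e+01]
 [ 5.750e-01 -3.084e-01 -2.395e-01 -2.740e-01  1.300e+02]
 [ 5.850e-01 -3.060e-01 -2.416e-01 -2.738e-01  1.710e+02]
 [ 5.950e-01 -3.068e-01 -2.419e-01 -2.744e-01  1.910e+02]
 [ 6.050e-01 -3.068e-01 -2.427e-01 -2.748e-01  1.810e+02]
 [ 6.150e-01 -3.067e-01 -2.426e-01 -2.747e-01  2.400e+02]
 [ 6.250e-01 -2.994e-01 -2.432e-01 -2.713e-01  3.420e+02]
 [ 6.350e-01 -2.993e-01 -2.512e-01 -2.753e-01  1.340e+02]]
[ 3.50755586e-05 -2.74010812e-01]
charger deck
[[ 4.95e-01 -7.29e-02  3.60e-03 -3.47e-02  2.41e+02]
 [ 5.05e-01 -7.35e-02  4.30e-03 -3.46e-02  4.51e+02]
 [ 5.15e-01 -7.33e-02  5.20e-03 -3.41e-02  4.34e+02]
 [ 5.25e-01 -7.27e-02  5.40e-03 -3.37e-02  4.62e+02]
 [ 5.35e-01 -7.14e-02  5.00e-03 -3.32e-02  4.69e+02]
 [ 5.45e-01 -7.25e-02  6.60e-03 -3.30e-02  4.55e+02]
 [ 5.55e-01 -7.29e-02  5.40e-03 -3.38e-02  2.73e+02]]
[ 0.02409346 -0.04649228]
sh [0.4904 0.4934 0.4955 0.4999 0.5613] 0.04281291622591832
ch [0.4925 0.4947 0.4961 0.4991 0.541 ] 0.02272309172488718
btn ((597.0093383789062, -91.5941162109375), (25.02922248840332, 25.26709747314453), 2.9624533653259277) [ 0.597  -0.0921  0.0247]
btn ((589.3773193359375, -336.3701171875), (24.774328231811523, 24.690608978271484), 1.2490695714950562) [ 0.5892 -0.3375  0.0451]
```

```bash
python3 -m jog '[{"gripper":1.0,"dx":0.015,"dy":0.04,"dz":0.0,"rz":0.0},{"gripper":1.0,"dx":0.03,"dy":0.08,"dz":0.0,"rz":1.0},{"gripper":1.0,"dx":0.045,"dy":0.12,"dz":-0.01,"rz":2.0},{"gripper":1.0,"dx":0.06,"dy":0.16,"dz":-0.03,"rz":2.0},{"gripper":1.0,"dx":0.074,"dy":0.196,"dz":-0.06,"rz":2.0},{"gripper":1.0,"dx":0.074,"dy":0.196,"dz":-0.10,"rz":2.0},{"gripper":1.0,"dx":0.074,"dy":0.196,"dz":-0.14,"rz":2.0},{"gripper":1.0,"dx":0.074,"dy":0.196,"dz":-0.17,"rz":2.0},{"gripper":1.0,"dx":0.074,"dy":0.196,"dz":-0.19,"rz":2.0},{"gripper":1.0,"dx":0.074,"dy":0.196,"dz":-0.19,"rz":2.0}]' 40
```

```text
$[0]: bad value
```

```bash
python3 -m jog '[{"gripper":1.0,"dx":0.015,"dy":0.04,"dz":0.0,"rx":0.0,"ry":0.0,"rz":0.0},{"gripper":1.0,"dx":0.03,"dy":0.08,"dz":0.0,"rx":0.0,"ry":0.0,"rz":1.0},{"gripper":1.0,"dx":0.045,"dy":0.12,"dz":-0.01,"rx":0.0,"ry":0.0,"rz":2.0},{"gripper":1.0,"dx":0.06,"dy":0.16,"dz":-0.03,"rx":0.0,"ry":0.0,"rz":2.0},{"gripper":1.0,"dx":0.074,"dy":0.196,"dz":-0.06,"rx":0.0,"ry":0.0,"rz":2.0},{"gripper":1.0,"dx":0.074,"dy":0.196,"dz":-0.10,"rx":0.0,"ry":0.0,"rz":2.0},{"gripper":1.0,"dx":0.074,"dy":0.196,"dz":-0.14,"rx":0.0,"ry":0.0,"rz":2.0},{"gripper":1.0,"dx":0.074,"dy":0.196,"dz":-0.17,"rx":0.0,"ry":0.0,"rz":2.0},{"gripper":1.0,"dx":0.074,"dy":0.196,"dz":-0.19,"rx":0.0,"ry":0.0,"rz":2.0},{"gripper":1.0,"dx":0.074,"dy":0.196,"dz":-0.19,"rx":0.0,"ry":0.0,"rz":2.0}]' 40
```

```text
t: 2.95
eef_pos: [0.5949, -0.0993, 0.0572]
tool_rot: [-0.011, -0.705, -0.011, 0.709]
contact_force: [-0.7, -0.2, 0.3]
gripper_width: 0.001
```

```bash
python3 -m jog '[{"gripper":1.0,"dx":0.0,"dy":0.003,"dz":-0.004,"rx":0.0,"ry":0.0,"rz":0.0},{"gripper":1.0,"dx":0.0,"dy":0.004,"dz":-0.01,"rx":0.0,"ry":0.0,"rz":0.0},{"gripper":1.0,"dx":0.0,"dy":0.004,"dz":-0.014,"rx":0.0,"ry":0.0,"rz":0.0},{"gripper":1.0,"dx":0.0,"dy":0.004,"dz":-0.016,"rx":0.0,"ry":0.0,"rz":0.0},{"gripper":1.0,"dx":0.0,"dy":0.004,"dz":-0.018,"rx":0.0,"ry":0.0,"rz":0.0},{"gripper":1.0,"dx":0.0,"dy":0.004,"dz":-0.018,"rx":0.0,"ry":0.0,"rz":0.0}]'
```

```text
t: 3.55
eef_pos: [0.5974, -0.0932, 0.0425]
tool_rot: [0.012, 0.707, 0.012, -0.707]
contact_force: [0.7, -0.8, 0.1]
gripper_width: 0.006
```

```bash
python3 -m jog '[{"gripper":1.0,"dx":0.0,"dy":0.0,"dz":-0.002,"rx":0.0,"ry":0.0,"rz":0.0},{"gripper":1.0,"dx":0.0,"dy":0.0,"dz":-0.004,"rx":0.0,"ry":0.0,"rz":0.0},{"gripper":1.0,"dx":0.0,"dy":0.0,"dz":-0.006,"rx":0.0,"ry":0.0,"rz":0.0},{"gripper":1.0,"dx":0.0,"dy":0.0,"dz":-0.008,"rx":0.0,"ry":0.0,"rz":0.0},{"gripper":1.0,"dx":0.0,"dy":0.0,"dz":-0.009,"rx":0.0,"ry":0.0,"rz":0.0},{"gripper":1.0,"dx":0.0,"dy":0.0,"dz":-0.009,"rx":0.0,"ry":0.0,"rz":0.0},{"gripper":1.0,"dx":0.0,"dy":0.0,"dz":-0.009,"rx":0.0,"ry":0.0,"rz":0.0}]'
python3 - <<'E'
from h import *
c=read_camera("side");W=cloud(c)
for r in cut_out("side","pack_mid")[:3]:
    p=W[r["mask"]];p=p[~np.isnan(p[:,0])];print(round(r["conf"],2),np.median(p,0).round(3),np.percentile(p,[2,98],0).round(3))
E
```

```text
t: 4.25
eef_pos: [0.5975, -0.0932, 0.0335]
tool_rot: [0.012, 0.707, 0.012, -0.707]
contact_force: [1.1, -0.6, 4.0]
gripper_width: -0.003
0.96 [ 0.566 -0.009  0.064] [[ 0.539 -0.043  0.023]
 [ 0.597 -0.001  0.074]]
0.89 [0.602 0.09  0.036] [[0.581 0.065 0.002]
 [0.628 0.107 0.041]]
0.87 [ 0.415 -0.011  0.042] [[ 0.383 -0.045  0.002]
 [ 0.448  0.01   0.053]]
```

```bash
python3 -m jog '[{"gripper":1.0,"dx":0.0,"dy":0.0,"dz":0.02,"rx":0.0,"ry":0.0,"rz":0.0},{"gripper":1.0,"dx":0.0,"dy":0.0,"dz":0.06,"rx":0.0,"ry":0.0,"rz":0.0},{"gripper":0.5,"dx":0.0,"dy":0.0,"dz":0.10,"rx":0.0,"ry":0.0,"rz":0.0},{"gripper":0.0,"dx":-0.01,"dy":0.02,"dz":0.12,"rx":0.0,"ry":0.0,"rz":0.0},{"gripper":0.0,"dx":-0.02,"dy":0.04,"dz":0.12,"rx":0.0,"ry":0.0,"rz":0.0},{"gripper":0.0,"dx":-0.03,"dy":0.061,"dz":0.12,"rx":0.0,"ry":0.0,"rz":0.0},{"gripper":0.0,"dx":-0.03,"dy":0.061,"dz":0.12,"rx":0.0,"ry":0.0,"rz":0.0},{"gripper":0.0,"dx":-0.03,"dy":0.061,"dz":0.12,"rx":0.0,"ry":0.0,"rz":0.0},{"gripper":0.0,"dx":-0.03,"dy":0.061,"dz":0.12,"rx":0.0,"ry":0.0,"rz":0.0}]'
python3 - <<'E'
from h import *
c,W=wrist("w2")
m=(abs(W[...,0]-.568)<.05)&(abs(W[...,1]+.032)<.04)&(W[...,2]>.070)&(W[...,2]<.08)
print(cv2.minAreaRect((W[m][:,:2]*1000).astype(np.float32)),m.sum(),np.median(W[m],0))
E
```

```text
t: 5.25
eef_pos: [0.5672, -0.0331, 0.153]
tool_rot: [-0.012, -0.707, -0.012, 0.707]
contact_force: [-0.5, -0.3, 0.5]
gripper_width: 1.004
((567.6253662109375, -30.018571853637695), (59.522789001464844, 40.01263427734375), 2.256972312927246) 3927 [ 0.57012919 -0.03010289  0.07501115]
```

View pics/w2.png

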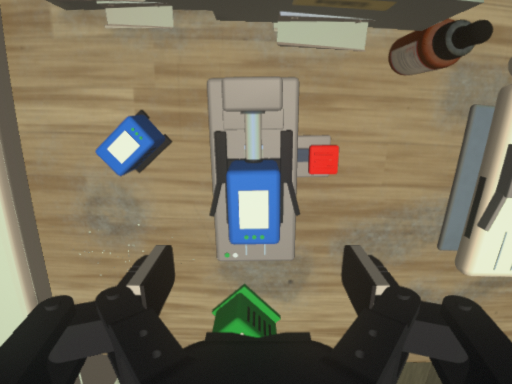

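```bash
python3 -m jog '[{"gripper":0.0,"dx":0.0,"dy":0.0025,"dz":-0.03,"rx":0.0,"ry":0.0,"rz":0.2},{"gripper":0.0,"dx":0.0,"dy":0.0025,"dz":-0.06,"rx":0.0,"ry":0.0,"rz":0.2},{"gripper":0.0,"dx":0.0,"dy":0.0025,"dz":-0.08,"rx":0.0,"ry":0.0,"rz":0.2},{"gripper":0.0,"dx":0.0,"dy":0.0025,"dz":-0.09,"rx":0.0,"ry":0.0,"rz":0.2},{"gripper":0.0,"dx":0.0,"dy":0.0025,"dz":-0.09,"rx":0.0,"ry":0.0,"rz":0.2},{"gripper":0.0,"dx":0.0,"dy":0.0025,"dz":-0.09,"rx":0.0,"ry":0.0,"rz":0.2}]'
```

```text
t: 5.9
eef_pos: [0.5678, -0.03, 0.0639]
tool_rot: [0.013, 0.707, 0.013, -0.707]
contact_force: [0.5, -0.5, -0.4]
gripper_width: 0.995
```

```bash
python3 -m jog '[{"gripper":0.3,"dx":0.0,"dy":0.0,"dz":0.0,"rx":0.0,"ry":0.0,"rz":0.0},{"gripper":0.45,"dx":0.0,"dy":0.0,"dz":0.0,"rx":0.0,"ry":0.0,"rz":0.0},{"gripper":0.6,"dx":0.0,"dy":0.0,"dz":0.0,"rx":0.0,"ry":0.0,"rz":0.0},{"gripper":0.7,"dx":0.0,"dy":0.0,"dz":0.0,"rx":0.0,"ry":0.0,"rz":0.0},{"gripper":0.8,"dx":0.0,"dy":0.0,"dz":0.0,"rx":0.0,"ry":0.0,"rz":0.0},{"gripper":0.8,"dx":0.0,"dy":0.0,"dz":0.0,"rx":0.0,"ry":0.0,"rz":0.0}]' 45
```

```text
t: 6.5
eef_pos: [0.5678, -0.0295, 0.0642]
tool_rot: [0.013, 0.707, 0.013, -0.706]
contact_force: [-1.1, 0.4, 6.6]
gripper_width: 0.457
```

```bash
python3 -m jog '[{"gripper":0.8,"dx":-0.004,"dy":-0.0001,"dz":0.0,"rx":0.0,"ry":0.0,"rz":0.0},{"gripper":0.8,"dx":-0.01,"dy":-0.0004,"dz":0.0,"rx":0.0,"ry":0.0,"rz":0.0},{"gripper":0.8,"dx":-0.017,"dy":-0.0006,"dz":0.0,"rx":0.0,"ry":0.0,"rz":0.0},{"gripper":0.8,"dx":-0.024,"dy":-0.0009,"dz":0.0,"rx":0.0,"ry":0.0,"rz":0.0},{"gripper":0.8,"dx":-0.032,"dy":-0.0012,"dz":0.0,"rx":0.0,"ry":0.0,"rz":0.0},{"gripper":0.8,"dx":-0.04,"dy":-0.0015,"dz":0.0,"rx":0.0,"ry":0.0,"rz":0.0},{"gripper":0.8,"dx":-0.045,"dy":-0.0017,"dz":0.0,"rx":0.0,"ry":0.0,"rz":0.0},{"gripper":0.8,"dx":-0.045,"dy":-0.0017,"dz":0.0,"rx":0.0,"ry":0.0,"rz":0.0}]'
```

```text
t: 7.3
eef_pos: [0.5222, -0.0313, 0.0641]
tool_rot: [0.013, 0.708, 0.013, -0.706]
contact_force: [-0.5, 0.1, 9.2]
gripper_width: 0.465
```

```bash
python3 -m jog '[{"gripper":0.8,"dx":0.0,"dy":0.0,"dz":0.01,"rx":0.0,"ry":0.0,"rz":0.0},{"gripper":0.8,"dx":0.0,"dy":0.0,"dz":0.03,"rx":0.0,"ry":0.0,"rz":0.0},{"gripper":0.8,"dx":0.0,"dy":0.0,"dz":0.06,"rx":0.0,"ry":0.0,"rz":0.0},{"gripper":0.8,"dx":0.0,"dy":-0.02,"dz":0.09,"rx":0.0,"ry":0.0,"rz":0.0},{"gripper":0.8,"dx":0.0,"dy":-0.05,"dz":0.11,"rx":0.0,"ry":0.0,"rz":-1.0},{"gripper":0.8,"dx":0.0,"dy":-0.09,"dz":0.11,"rx":0.0,"ry":0.0,"rz":-2.0},{"gripper":0.8,"dx":0.0,"dy":-0.13,"dz":0.11,"rx":0.0,"ry":0.0,"rz":-2.9},{"gripper":0.8,"dx":0.0,"dy":-0.17,"dz":0.11,"rx":0.0,"ry":0.0,"rz":-2.9},{"gripper":0.8,"dx":0.0,"dy":-0.21,"dz":0.11,"rx":0.0,"ry":0.0,"rz":-2.9},{"gripper":0.8,"dx":0.0,"dy":-0.2414,"dz":0.11,"rx":0.0,"ry":0.0,"rz":-2.9}]'
python3 -m jog '[{"gripper":0.8,"dx":0.0,"dy":0.0,"dz":0.0,"rx":0.0,"ry":0.0,"rz":0.0},{"gripper":0.8,"dx":0.0,"dy":0.0,"dz":0.0,"rx":0.0,"ry":0.0,"rz":0.0},{"gripper":0.8,"dx":0.0,"dy":0.0,"dz":0.0,"rx":0.0,"ry":0.0,"rz":0.0}]'
python3 - <<'E'
from h import *
c,W=wrist("w3")
def sl(lo,hi,xs,y0,y1,tag):
    L=[]
    for a in xs:
        m=(W[...,0]>a)&(W[...,0]<a+.008)&(W[...,1]>y0)&(W[...,1]<y1)&(W[...,2]>lo)&(W[...,2]<hi);y=W[m][:,1]
        if len(y)>5:L.append([a+.004,y.min(),y.max(),(y.min()+y.max())/2,len(y)])
    L=np.array(L);print(tag);print(L.round(4))
    if len(L)>1: print(np.polyfit(L[:,0],L[:,3],1))
sl(.038,.047,np.arange(.56,.68,.008),-.33,-.22,"deck")
sl(.051,.06,np.arange(.53,.68,.008),-.33,-.22,"lips")
m=(W[...,2]>.12)&(W[...,2]<.2)&(abs(W[...,1]+.2727)<.03)&(W[...,0]>.48);q=W[m]
zt=np.median(q[:,2]) if len(q) else 0;print("pack",len(q),zt)
q=q[abs(q[:,2]-zt)<.006];print(cv2.minAreaRect((q[:,:2]*1000).astype(np.float32)),np.percentile(q,[1,99],0).round(4))
E
```

```text
t: 8.3
eef_pos: [0.5205, -0.2751, 0.1731]
tool_rot: [0.005, -0.706, 0.005, 0.708]
contact_force: [1.1, -1.1, -0.8]
gripper_width: 0.462
t: 8.6
eef_pos: [0.5218, -0.2711, 0.173]
tool_rot: [0.004, -0.707, 0.003, 0.707]
contact_force: [-0.3, 0.6, -2.4]
gripper_width: 0.461
deck
[[ 5.640e-01 -3.065e-01 -2.401e-01 -2.733e-01  6.790e+02]
 [ 5.720e-01 -3.089e-01 -2.379e-01 -2.734e-01  6.380e+02]
 [ 5.800e-01 -3.300e-01 -2.382e-01 -2.841e-01  6.260e+02]
 [ 5.880e-01 -3.300e-01 -2.383e-01 -2.842e-01  6.310e+02]
 [ 5.960e-01 -3.300e-01 -2.390e-01 -2.845e-01  5.070e+02]
 [ 6.040e-01 -3.300e-01 -2.384e-01 -2.842e-01  4.170e+02]
 [ 6.120e-01 -3.108e-01 -2.386e-01 -2.747e-01  4.060e+02]
 [ 6.200e-01 -3.105e-01 -2.392e-01 -2.749e-01  2.600e+02]
 [ 6.280e-01 -3.111e-01 -2.395e-01 -2.753e-01  2.260e+02]
 [ 6.360e-01 -3.110e-01 -2.398e-01 -2.754e-01  2.620e+02]
 [ 6.440e-01 -3.106e-01 -2.395e-01 -2.750e-01  2.530e+02]
 [ 6.520e-01 -3.105e-01 -2.396e-01 -2.750e-01  2.640e+02]
 [ 6.600e-01 -3.111e-01 -2.400e-01 -2.756e-01  2.620e+02]
 [ 6.680e-01 -3.092e-01 -2.411e-01 -2.751e-01  3.460e+02]
 [ 6.760e-01
[... 401 characters left out ...]
1 -2.739e-01  2.540e+02]
 [ 5.900e-01 -3.063e-01 -2.416e-01 -2.740e-01  2.540e+02]
 [ 5.980e-01 -3.069e-01 -2.420e-01 -2.745e-01  2.700e+02]
 [ 6.060e-01 -3.067e-01 -2.415e-01 -2.741e-01  2.700e+02]
 [ 6.140e-01 -3.073e-01 -2.426e-01 -2.749e-01  2.780e+02]
 [ 6.220e-01 -3.069e-01 -2.431e-01 -2.750e-01  4.620e+02]
 [ 6.300e-01 -2.996e-01 -2.507e-01 -2.751e-01  4.540e+02]
 [ 6.380e-01 -2.995e-01 -2.510e-01 -2.752e-01  3.600e+01]
 [ 6.700e-01 -2.989e-01 -2.514e-01 -2.751e-01  3.260e+02]]
[ 0.09836419 -0.3355408 ]
pack 14570 0.1837140849576349
((521.6914672851562, -272.6257019042969), (59.95816421508789, 60.76253128051758), 89.3695297241211) [[ 0.4933 -0.2967  0.1788]
 [ 0.5513 -0.248   0.1883]]
```

View pics/w3.png

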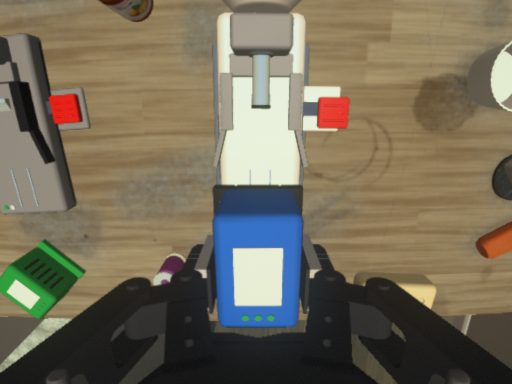

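```bash
python3 -m jog '[{"gripper":0.8,"dx":0.0,"dy":-0.001,"dz":-0.03,"rx":0.0,"ry":0.0,"rz":-0.5},{"gripper":0.8,"dx":0.0,"dy":-0.001,"dz":-0.06,"rx":0.0,"ry":0.0,"rz":-0.5},{"gripper":0.8,"dx":0.0,"dy":-0.001,"dz":-0.075,"rx":0.0,"ry":0.0,"rz":-0.5},{"gripper":0.8,"dx":0.0,"dy":-0.001,"dz":-0.08,"rx":0.0,"ry":0.0,"rz":-0.5},{"gripper":0.8,"dx":0.0,"dy":-0.001,"dz":-0.083,"rx":0.0,"ry":0.0,"rz":-0.5},{"gripper":0.8,"dx":0.0,"dy":-0.001,"dz":-0.085,"rx":0.0,"ry":0.0,"rz":-0.5},{"gripper":0.8,"dx":0.0,"dy":-0.001,"dz":-0.086,"rx":0.0,"ry":0.0,"rz":-0.5},{"gripper":0.8,"dx":0.0,"dy":-0.001,"dz":-0.086,"rx":0.0,"ry":0.0,"rz":-0.5}]'
```

```text
t: 9.45
eef_pos: [0.5226, -0.2739, 0.088]
tool_rot: [-0.007, 0.707, -0.008, -0.707]
contact_force: [0.3, 0.3, -2.2]
gripper_width: 0.463
```

```bash
python3 -m jog '[{"gripper":0.8,"dx":0.0,"dy":0.0005,"dz":-0.001,"rx":0.0,"ry":0.0,"rz":0.0},{"gripper":0.8,"dx":0.0,"dy":0.0005,"dz":-0.002,"rx":0.0,"ry":0.0,"rz":0.0},{"gripper":0.8,"dx":0.0,"dy":0.0005,"dz":-0.003,"rx":0.0,"ry":0.0,"rz":0.0},{"gripper":0.8,"dx":0.0,"dy":0.0005,"dz":-0.003,"rx":0.0,"ry":0.0,"rz":0.0},{"gripper":0.8,"dx":0.0,"dy":0.0005,"dz":-0.003,"rx":0.0,"ry":0.0,"rz":0.0}]'
```

```text
t: 9.95
eef_pos: [0.5221, -0.2732, 0.0843]
tool_rot: [0.007, -0.707, 0.007, 0.707]
contact_force: [-0.2, 0.9, -1.7]
gripper_width: 0.466
```

```bash
python3 -m jog '[{"gripper":0.8,"dx":0.0,"dy":0.0,"dz":-0.0005,"rx":0.0,"ry":0.0,"rz":0.0},{"gripper":0.8,"dx":0.0,"dy":0.0,"dz":-0.001,"rx":0.0,"ry":0.0,"rz":0.0},{"gripper":0.8,"dx":0.005,"dy":-0.0001,"dz":-0.001,"rx":0.0,"ry":0.0,"rz":0.0},{"gripper":0.8,"dx":0.01,"dy":-0.0002,"dz":-0.001,"rx":0.0,"ry":0.0,"rz":0.0},{"gripper":0.8,"dx":0.015,"dy":-0.0003,"dz":-0.001,"rx":0.0,"ry":0.0,"rz":0.0},{"gripper":0.8,"dx":0.02,"dy":-0.0004,"dz":-0.001,"rx":0.0,"ry":0.0,"rz":0.0},{"gripper":0.8,"dx":0.025,"dy":-0.0005,"dz":-0.001,"rx":0.0,"ry":0.0,"rz":0.0},{"gripper":0.8,"dx":0.03,"dy":-0.0006,"dz":-0.001,"rx":0.0,"ry":0.0,"rz":0.0},{"gripper":0.8,"dx":0.03,"dy":-0.0006,"dz":-0.001,"rx":0.0,"ry":0.0,"rz":0.0}]'
```

```text
t: 10.85
eef_pos: [0.5534, -0.2742, 0.0842]
tool_rot: [-0.007, 0.708, -0.008, -0.706]
contact_force: [1.0, -1.3, 4.4]
gripper_width: 0.462
```

```bash
python3 -m jog '[{"gripper":0.8,"dx":0.003,"dy":-0.0001,"dz":0.0003,"rx":0.0,"ry":0.0,"rz":0.0},{"gripper":0.8,"dx":0.006,"dy":-0.0001,"dz":0.0003,"rx":0.0,"ry":0.0,"rz":0.0},{"gripper":0.8,"dx":0.009,"dy":-0.0002,"dz":0.0003,"rx":0.0,"ry":0.0,"rz":0.0},{"gripper":0.8,"dx":0.012,"dy":-0.0003,"dz":0.0003,"rx":0.0,"ry":0.0,"rz":0.0},{"gripper":0.8,"dx":0.014,"dy":-0.0003,"dz":0.0003,"rx":0.0,"ry":0.0,"rz":0.0},{"gripper":0.8,"dx":0.014,"dy":-0.0003,"dz":0.0003,"rx":0.0,"ry":0.0,"rz":0.0}]' 60
```

```text
t: 11.45
eef_pos: [0.565, -0.2746, 0.0843]
tool_rot: [0.008, -0.706, 0.008, 0.708]
contact_force: [-5.5, 1.2, 9.0]
gripper_width: 0.457
```

```bash
python3 -m jog '[{"gripper":0.8,"dx":0.001,"dy":0.0,"dz":0.0005,"rx":0.0,"ry":0.0,"rz":0.0},{"gripper":0.8,"dx":0.002,"dy":0.0,"dz":0.0005,"rx":0.0,"ry":0.0,"rz":0.0},{"gripper":0.8,"dx":0.004,"dy":-0.0001,"dz":0.0005,"rx":0.0,"ry":0.0,"rz":0.0},{"gripper":0.8,"dx":0.005,"dy":-0.0001,"dz":0.0005,"rx":0.0,"ry":0.0,"rz":0.0},{"gripper":0.8,"dx":0.006,"dy":-0.0001,"dz":0.0005,"rx":0.0,"ry":0.0,"rz":0.0},{"gripper":0.8,"dx":0.006,"dy":-0.0001,"dz":0.0005,"rx":0.0,"ry":0.0,"rz":0.0}]'
```

```text
t: 12.05
eef_pos: [0.5694, -0.2746, 0.0843]
tool_rot: [0.008, -0.705, 0.008, 0.709]
contact_force: [-8.2, 0.7, 10.5]
gripper_width: 0.456
```

```bash
python3 -m jog '[{"gripper":0.8,"dx":0.002,"dy":0.0,"dz":0.0003,"rx":0.0,"ry":0.0,"rz":0.0},{"gripper":0.8,"dx":0.003,"dy":-0.0001,"dz":0.0003,"rx":0.0,"ry":0.0,"rz":0.0},{"gripper":0.8,"dx":0.004,"dy":-0.0001,"dz":0.0003,"rx":0.0,"ry":0.0,"rz":0.0},{"gripper":0.8,"dx":0.004,"dy":-0.0001,"dz":0.0003,"rx":0.0,"ry":0.0,"rz":0.0}]'
```

```text
t: 12.45
eef_pos: [0.5729, -0.2747, 0.0844]
tool_rot: [0.008, -0.705, 0.008, 0.709]
contact_force: [-9.1, 1.4, 9.8]
gripper_width: 0.459
```

```bash
python3 -m jog '[{"gripper":0.8,"dx":0.002,"dy":0.0,"dz":0.0004,"rx":0.0,"ry":0.0,"rz":0.0},{"gripper":0.8,"dx":0.003,"dy":-0.0001,"dz":0.0004,"rx":0.0,"ry":0.0,"rz":0.0},{"gripper":0.8,"dx":0.004,"dy":-0.0001,"dz":0.0004,"rx":0.0,"ry":0.0,"rz":0.0},{"gripper":0.8,"dx":0.004,"dy":-0.0001,"dz":0.0004,"rx":0.0,"ry":0.0,"rz":0.0}]'
```

```text
t: 12.85
eef_pos: [0.5778, -0.2748, 0.0844]
tool_rot: [0.008, -0.706, 0.008, 0.709]
contact_force: [-5.1, 0.4, 4.2]
gripper_width: 0.455
```

```bash
python3 -m jog '[{"gripper":0.8,"dx":0.002,"dy":0.0,"dz":0.0003,"rx":0.0,"ry":0.0,"rz":0.0},{"gripper":0.8,"dx":0.003,"dy":-0.0001,"dz":0.0003,"rx":0.0,"ry":0.0,"rz":0.0},{"gripper":0.8,"dx":0.003,"dy":-0.0001,"dz":0.0003,"rx":0.0,"ry":0.0,"rz":0.0}]'
```

```text
t: 13.15
eef_pos: [0.5806, -0.2749, 0.0844]
tool_rot: [0.008, -0.705, 0.008, 0.709]
contact_force: [-5.2, 0.1, 2.0]
gripper_width: 0.454
```

```bash
python3 -m jog '[{"gripper":0.8,"dx":0.001,"dy":0.0,"dz":0.0,"rx":0.0,"ry":0.0,"rz":0.0},{"gripper":0.8,"dx":0.002,"dy":0.0,"dz":0.0,"rx":0.0,"ry":0.0,"rz":0.0},{"gripper":0.8,"dx":0.002,"dy":0.0,"dz":0.0,"rx":0.0,"ry":0.0,"rz":0.0}]'
```

```text
t: 13.45
eef_pos: [0.5826, -0.2749, 0.0844]
tool_rot: [0.008, -0.705, 0.008, 0.709]
contact_force: [-6.4, -0.4, 3.3]
gripper_width: 0.462
```

```bash
python3 -m jog '[{"gripper":0.8,"dx":0.001,"dy":0.0,"dz":0.0,"rx":0.0,"ry":0.0,"rz":0.0},{"gripper":0.8,"dx":0.002,"dy":0.0,"dz":0.0,"rx":0.0,"ry":0.0,"rz":0.0},{"gripper":0.8,"dx":0.002,"dy":0.0,"dz":0.0,"rx":0.0,"ry":0.0,"rz":0.0}]'
```

```text
t: 13.75
eef_pos: [0.5845, -0.2749, 0.0844]
tool_rot: [0.008, -0.705, 0.008, 0.709]
contact_force: [-6.5, 0.4, 3.1]
gripper_width: 0.458
```

```bash
python3 -m jog '[{"gripper":0.8,"dx":0.001,"dy":0.0,"dz":0.0,"rx":0.0,"ry":0.0,"rz":0.0},{"gripper":0.8,"dx":0.002,"dy":0.0,"dz":0.0,"rx":0.0,"ry":0.0,"rz":0.0},{"gripper":0.8,"dx":0.002,"dy":0.0,"dz":0.0,"rx":0.0,"ry":0.0,"rz":0.0}]'
```

```text
t: 14.05
eef_pos: [0.5864, -0.2749, 0.0844]
tool_rot: [0.008, -0.705, 0.008, 0.709]
contact_force: [-6.6, -0.6, 3.8]
gripper_width: 0.459
```

```bash
python3 -m jog '[{"gripper":0.8,"dx":0.001,"dy":0.0,"dz":0.0,"rx":0.0,"ry":0.0,"rz":0.0},{"gripper":0.8,"dx":0.0015,"dy":0.0,"dz":0.0,"rx":0.0,"ry":0.0,"rz":0.0},{"gripper":0.8,"dx":0.0015,"dy":0.0,"dz":0.0,"rx":0.0,"ry":0.0,"rz":0.0}]'
```

```text
t: 14.35
eef_pos: [0.5878, -0.275, 0.0844]
tool_rot: [0.008, -0.705, 0.008, 0.709]
contact_force: [-6.2, 0.0, 3.4]
gripper_width: 0.462
```

```bash
python3 -m jog '[{"gripper":0.8,"dx":0.001,"dy":0.0,"dz":0.0,"rx":0.0,"ry":0.0,"rz":0.0},{"gripper":0.8,"dx":0.0015,"dy":0.0,"dz":0.0,"rx":0.0,"ry":0.0,"rz":0.0},{"gripper":0.8,"dx":0.0015,"dy":0.0,"dz":0.0,"rx":0.0,"ry":0.0,"rz":0.0}]'
```

```text
t: 14.65
eef_pos: [0.5893, -0.275, 0.0844]
tool_rot: [0.008, -0.705, 0.008, 0.709]
contact_force: [-6.6, 0.1, 3.5]
gripper_width: 0.455
```

```bash
python3 -m jog '[{"gripper":0.8,"dx":0.001,"dy":0.0,"dz":0.0,"rx":0.0,"ry":0.0,"rz":0.0},{"gripper":0.8,"dx":0.0015,"dy":0.0,"dz":0.0,"rx":0.0,"ry":0.0,"rz":0.0},{"gripper":0.8,"dx":0.0015,"dy":0.0,"dz":0.0,"rx":0.0,"ry":0.0,"rz":0.0}]'
```

```text
t: 14.95
eef_pos: [0.5898, -0.275, 0.0845]
tool_rot: [0.008, -0.704, 0.008, 0.71]
contact_force: [-9.2, 1.7, 6.8]
gripper_width: 0.458
```

```bash
python3 -m jog '[{"gripper":0.8,"dx":0.0005,"dy":0.0,"dz":0.0,"rx":0.0,"ry":0.0,"rz":0.0},{"gripper":0.8,"dx":0.001,"dy":0.0,"dz":0.0,"rx":0.0,"ry":0.0,"rz":0.0},{"gripper":0.8,"dx":0.001,"dy":0.0,"dz":0.0,"rx":0.0,"ry":0.0,"rz":0.0}]'
```

```text
t: 15.25
eef_pos: [0.5899, -0.275, 0.0845]
tool_rot: [0.008, -0.704, 0.008, 0.71]
contact_force: [-12.1, 0.6, 9.8]
gripper_width: 0.458
```

```bash
python3 -m jog '[{"gripper":0.8,"dx":0.0005,"dy":0.0,"dz":0.0,"rx":0.0,"ry":0.0,"rz":0.0},{"gripper":0.8,"dx":0.001,"dy":0.0,"dz":0.0,"rx":0.0,"ry":0.0,"rz":0.0},{"gripper":0.8,"dx":0.001,"dy":0.0,"dz":0.0,"rx":0.0,"ry":0.0,"rz":0.0}]'
```

```text
t: 15.55
eef_pos: [0.59, -0.275, 0.0845]
tool_rot: [0.009, -0.703, 0.008, 0.711]
contact_force: [-14.8, 2.0, 12.4]
gripper_width: 0.456
```

```bash
python3 -m jog '[{"gripper":0.8,"dx":0.0005,"dy":0.0,"dz":0.0003,"rx":0.0,"ry":0.0,"rz":0.0},{"gripper":0.8,"dx":0.001,"dy":0.0,"dz":0.0005,"rx":0.0,"ry":0.0,"rz":0.0},{"gripper":0.8,"dx":0.0011,"dy":0.0,"dz":0.0005,"rx":0.0,"ry":0.0,"rz":0.0}]'
```

```text
t: 15.85
eef_pos: [0.5901, -0.275, 0.0846]
tool_rot: [0.009, -0.702, 0.008, 0.712]
contact_force: [-17.1, 1.7, 12.5]
gripper_width: 0.458
```

```bash
python3 -m jog '[{"gripper":0.8,"dx":-0.002,"dy":0.0,"dz":0.0,"rx":0.0,"ry":0.0,"rz":0.0},{"gripper":0.8,"dx":-0.004,"dy":0.0,"dz":0.0,"rx":0.0,"ry":0.0,"rz":0.0},{"gripper":0.8,"dx":-0.006,"dy":0.0,"dz":0.0,"rx":0.0,"ry":0.0,"rz":0.0},{"gripper":0.8,"dx":-0.007,"dy":0.0,"dz":0.0,"rx":0.0,"ry":0.0,"rz":0.0},{"gripper":0.8,"dx":-0.007,"dy":0.0,"dz":0.0,"rx":0.0,"ry":0.0,"rz":0.0}]'
```

```text
t: 16.35
eef_pos: [0.5883, -0.2747, 0.0847]
tool_rot: [0.008, -0.706, 0.008, 0.708]
contact_force: [-4.2, -1.9, -3.7]
gripper_width: 0.459
```

```bash
python3 -m jog '[{"gripper":0.8,"dx":-0.001,"dy":0.0,"dz":-0.0003,"rx":0.0,"ry":0.0,"rz":0.0},{"gripper":0.8,"dx":-0.003,"dy":0.0,"dz":-0.0003,"rx":0.0,"ry":0.0,"rz":0.0},{"gripper":0.8,"dx":-0.004,"dy":0.0,"dz":-0.0003,"rx":0.0,"ry":0.0,"rz":0.0},{"gripper":0.8,"dx":-0.004,"dy":0.0,"dz":-0.0003,"rx":0.0,"ry":0.0,"rz":0.0}]'
```

```text
t: 16.75
eef_pos: [0.5861, -0.2743, 0.0854]
tool_rot: [-0.007, 0.707, -0.007, -0.707]
contact_force: [-2.5, -0.3, -3.6]
gripper_width: 0.457
```

```bash
python3 -m jog '[{"gripper":0.8,"dx":-0.001,"dy":0.0,"dz":-0.0003,"rx":0.0,"ry":0.0,"rz":0.0},{"gripper":0.8,"dx":-0.002,"dy":0.0,"dz":-0.0003,"rx":0.0,"ry":0.0,"rz":0.0},{"gripper":0.8,"dx":-0.003,"dy":0.0,"dz":-0.0003,"rx":0.0,"ry":0.0,"rz":0.0},{"gripper":0.8,"dx":-0.003,"dy":0.0,"dz":-0.0003,"rx":0.0,"ry":0.0,"rz":0.0}]'
```

```text
t: 17.15
eef_pos: [0.5855, -0.2742, 0.0859]
tool_rot: [-0.007, 0.709, -0.007, -0.705]
contact_force: [4.5, -0.0, -5.3]
gripper_width: 0.456
```

```bash
python3 -m jog '[{"gripper":0.8,"dx":0.001,"dy":0.0,"dz":-0.0005,"rx":0.0,"ry":0.0,"rz":0.0},{"gripper":0.8,"dx":0.0015,"dy":0.0,"dz":-0.0005,"rx":0.0,"ry":0.0,"rz":0.0},{"gripper":0.4,"dx":0.0015,"dy":0.0,"dz":0.0,"rx":0.0,"ry":0.0,"rz":0.0},{"gripper":0.2,"dx":0.0015,"dy":0.0,"dz":0.0,"rx":0.0,"ry":0.0,"rz":0.0},{"gripper":0.1,"dx":0.0015,"dy":0.0,"dz":0.0,"rx":0.0,"ry":0.0,"rz":0.0},{"gripper":0.1,"dx":0.0015,"dy":0.0,"dz":0.0,"rx":0.0,"ry":0.0,"rz":0.0},{"gripper":0.1,"dx":0.0015,"dy":0.0,"dz":0.02,"rx":0.0,"ry":0.0,"rz":0.0},{"gripper":0.1,"dx":0.0015,"dy":0.0,"dz":0.06,"rx":0.0,"ry":0.0,"rz":0.0},{"gripper":0.1,"dx":0.0,"dy":0.0,"dz":0.11,"rx":0.0,"ry":0.0,"rz":0.0},{"gripper":0.1,"dx":-0.02,"dy":0.0,"dz":0.14,"rx":0.0,"ry":0.0,"rz":0.0}]'
python3 -m jog '[{"gripper":0.1,"dx":0.0,"dy":0.0,"dz":0.0,"rx":0.0,"ry":0.0,"rz":0.0},{"gripper":0.1,"dx":0.0,"dy":0.0,"dz":0.0,"rx":0.0,"ry":0.0,"rz":0.0},{"gripper":0.1,"dx":0.0,"dy":0.0,"dz":0.0,"rx":0.0,"ry":0.0,"rz":0.0}]'
python3 - <<'E'
from h import *
c,W=wrist("w4")
m=(abs(W[...,0]-.586)<.05)&(abs(W[...,1]+.274)<.035)&(W[...,2]>.088)&(W[...,2]<.102)
print(cv2.minAreaRect((W[m][:,:2]*1000).astype(np.float32)),m.sum(),np.median(W[m],0))
E
```

```text
t: 18.15
eef_pos: [0.5655, -0.2743, 0.2287]
tool_rot: [-0.006, 0.709, -0.007, -0.705]
contact_force: [0.0, -0.5, 1.0]
gripper_width: 0.902
t: 18.45
eef_pos: [0.5623, -0.274, 0.2237]
tool_rot: [0.008, -0.706, 0.007, 0.708]
contact_force: [-0.0, 0.1, -1.2]
gripper_width: 0.897
((584.6029052734375, -274.6531677246094), (41.013729095458984, 59.52587127685547), 87.89820098876953) 2913 [ 0.58657042 -0.2746546   0.0956925 ]
```

View pics/w4.png

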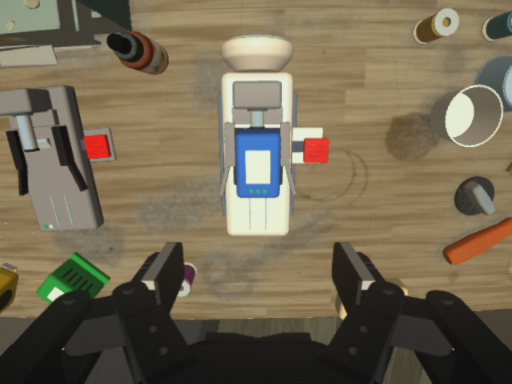

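```bash
python3 -c "
from h import *
print(hand_in(), get_obs()['t'])"
```

```text
the job is handed in; nothing more can be done
the job is handed in; nothing more can be done
```

The blue pack is off the charger and clicked into the shaver's rail, and I handed the job in. No verdict was reported.

- **Release:** I pressed the charger's button about 9 mm at 4 N. The pack sprang about 21 mm forward, confirmed in the side camera.
- **Transfer:** I slid the pack free, carried it over and laid it on the shaver's deck.
- **Fit:** I pushed it in slowly to the stop with a peak push of about 17 N. On a light pull-back the catch held the pack: the force reversed to +4.5 N with almost no movement.
- **After letting go:** The last wrist picture shows the pack in the rail about 4 mm before my estimate of the nominal seat. It is within about 1 mm of the axis and 1° of in line, with its centre about 69 mm high. That puts it inside all the limits.
- **Other things:** The charger's button looks up and the robot was clear of everything. The spool, dropper, green pack and the other visible things looked undisturbed. I did not re-measure the bystanders, and the tape measure and soap bar are only partly in that picture.

No check failed. The call that printed the final time returned the hand-in message instead of a reading, so the last recorded time is 18.45 s, before the final wrist picture.

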